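# Close and bolt the guard of a distributor tester

## Robot

A 7-joint arm with a two-finger parallel gripper is mounted at the origin on the work surface. World frame = base frame: x ahead of the robot, y to its left, z up, the work surface at z = 0. Lengths are in m, angles in rad, forces in N, time in s.
With the tool pointing down it reaches from about 0.425 to 0.875 m from the base axis. Payload 9.9 kg.
Tool frame: the origin (TCP) lies midway between the tips of the shut fingers; the grasp point (between the pads) lies 19 mm behind it; z points along the fingers, x is the direction in which the jaws open and shut, and the axes are right-handed (so a half turn about z gives the same grasp; the last joint's range is limited). The gripper opens to 85 mm and grips with 20 to 120 N. Pads are 22 mm wide; open, the fingers measure 114 mm over their backs; the gripper's body (76 mm by 85 mm) begins 54 mm behind the grasp point. The pads swing forward as they close: fully open they stand 13 mm farther back than shut.
Start: joints at [1.113, 0.576, 0.025, 1.437, -0.015, 1.129, -0.057], TCP at [0.246, -0.628, 0.231] pointing down, gripper open.
Joint ranges: [-2.76, 2.76], [-0.34, 2.15], [-1.52, 1.57], [0.19, 2.46], [-1.09, 4.23], [0.17, 1.99], [-2.82, 2.82]. Speed limits (rad/s): [2.22, 2.22, 3.01, 3.01, 3.14, 3.14, 3.14].

## Interface

Orientations are given as a unit quaternion [x, y, z, w].
In Python, from cell import manip gives the robot as it stands.
- The arm moves only by the shell command python3 -m inch 'ROWS' [FORCE]. ROWS is JSON, one flat list of numbers, 5 for each row, row after row: the opening, from -1 (shut) to 1 (fully open), then the shift along the tool's x, y, z each as a share of 0.04 m, from -1 to 1, then the turn about the tool's z as a share of 0.12 rad, from -1 to 1. A call has 1 to 10 rows; each row shifts and turns the pose as measured when the row begins, along the tool's axes as they then stand; what a row does not reach is not made up. A row lasts 1/8 s, in which the tool goes at most 62.5 mm and 10.7 degrees, less where a joint would pass 70% of its speed; a pose out of reach is approached as far as the arm can. A call with a number of a shift or a turn outside -1 to 1 is refused whole. A call with a gripper value outside its range is refused whole. The fingers move at their own pace and stop on an object; FORCE is the grip in N (left out, the last holds). Time passes only in rows, so rows that do not move let the fingers close. It gives the time, the measured TCP pose, the force and the opening at its end, in the units of the state.
- manip.get_obs(): the state, without advancing time (a new reading comes with each control period).
- manip.get_image(name): name is "side" or "top" or "wrist"; returns a dict with "img" (420x560x3 uint8, blue, green, red), "intrinsics" (3x3 intrinsics, pixels), "R" (3x3) and "t" (3): a world point X has camera coordinates R X + t; the wrist camera has in their place "tool_from_camera" (4x4, takes a point from camera to tool coordinates, whose origin is the TCP and whose axes are the tool frame's). Camera axes: x right, y down, z forward; pixel columns grow to the right and rows downward; lengths in m; the calibration is good to about 2 mm. The wrist camera is an equidistant fisheye: a pixel r from the principal point sees the ray r / f radians off the axis. A picture is of the moment at which its call begins: read the wrist's pose just before it. There is no depth.
- manip.finish_job(): hands the job in, once; it reports no verdict.
The state is a dict: "time": time; "joints": joint angles; "dq": joint speeds; "joint_efforts": joint torques, N m; "position": TCP position; "eef_rot": TCP orientation; "ft_force": force on the tool from outside, world axes, zero at the start; "ft_torque": the same for the moment, N m; "grip_width": finger opening in m.
Only numpy, scipy, OpenCV 4.12 (cv2) and the standard library are available. Lean on these libraries where they do the work, as an engineer would, in place of code of your own. Each camera call takes 0.05 s, during which the arm holds its last target. There are 200 camera calls.

## Task

Get the bench tester ready to spin: with the fingertips, push its hinged guard fully shut over the well, and after that push the sliding bolt fully home so that it holds the guard down. Nothing needs to be picked up: leave everything that stands on the tester and on the bench where it is.

Things in the scene. Friction and masses are not known exactly. Their poses are not given: they have to be found in the camera images.
- tester: Fixed bench tester: a case with a flat black deck, 220 (its x) by 360 (its y) by 110 mm high, at a varying place, turned up to 0.4 rad. Origin at the centre of its underside, z up. A square well in the deck (150 x 165 mm, y = -25 to 140 mm) holds a clamped distributor that stays below deck level; the guard closes over it.
- guard_hinge (a point): Middle of the guard's hinge line, fixed on the tester at x = 0, y = 150, z = 110 mm of the tester's frame (deck level). The hinge line runs along the tester's x; the axes are those of the tester.
- guard (a joint): Guard angle in rad: 0 = shut (flat on the deck), 1.57 = upright; starts at 1.15 to 1.7. Flat aluminium frame with a barred clear window, 170 mm along the hinge, 170 mm from hinge to free edge, 8 mm thick, 0.4 kg. Stiff hinge (friction 0.55 N m): it stays where it is left. It closes when its outer face is pushed, with some 2 to 6 N near the free edge.
- guard_edge (a point): Middle of the guard's free edge, on its outer face (the one that looks to the tester's +y when upright and up when shut). Moves with the guard: own y points from free edge to hinge, own z is the outer normal. When shut it lies at x = 0, y = -20, z = 118 mm of the tester's frame.
- bolt (a joint): Bolt travel in m: 0 = drawn back, 0.035 = fully home at its stop; starts at 0 to 0.008. Slides along the tester's +y, over the shut guard's free edge; about 3 N of friction, no spring. A fixed guide block (28 mm wide, 24 mm along y, top 29 mm above the deck) stands in front of the knob, centred at y = -36 mm of the tester's frame.
- bolt_knob (a point): Centre of the top of the bolt's upright round steel knob, 18 mm diameter, from 9 to 57 mm above the deck. At travel q it lies at x = 0, y = -95 mm + q, z = 167 mm of the tester's frame. Behind it (-y) is only a 3 mm plate on the deck. The bolt's bar (12 mm diameter, axis 18 mm above the deck) runs from the knob towards +y through the guide.
- cap: Loose brown distributor cap, 56 mm diameter, 48 mm high, standing on the deck about 80 mm along the tester's x, to one side of the bolt, some 45 mm behind its knob (may change places with the tin). Leave alone. Origin under its centre.
- tin: Loose small steel tin, 48 mm diameter, 45 mm high, standing on the deck on the other side of the bolt from the cap. Leave alone. Origin under its centre.
- spare: Loose spare distributor standing on the bench behind the tester (its +x side), 72 mm diameter, 110 mm high. Leave alone. Origin under its centre.
- coil: Loose dark ignition coil, an upright can 56 mm in diameter and 110 mm high, behind the tester. Leave alone. Origin under its centre.
- mug: Loose white mug, 76 mm diameter plus handle, 90 mm high, behind the tester. Leave alone. Origin under its centre.
- meter: Loose black multimeter lying on the bench beside the tester's -y end, 150 x 75 x 38 mm. Leave alone. Origin under its centre.
- driver: Loose screwdriver, 180 mm long, lying on the bench beside the tester's +y (hinge) end. Leave alone.
- spanner: Loose spanner, 160 mm long, lying on the bench beyond the screwdriver. Leave alone.

How it is judged:
On the way, in this order (a step that is already met when the one before it is completed fails the run):
1. the guard is pushed shut while the bolt is still back (value of joint guard below 0.03 rad and value of joint bolt below 0.02 m), for 0.2 s.
2. the bolt is pushed home over the shut guard (value of joint guard below 0.03 rad and value of joint bolt above 0.031 m), for 0.2 s.
At the end, for the whole second after the job is handed in: The guard is shut to within 0.03 rad (5 mm at its free edge), the bolt is home to within 4 mm of its stop, and every loose thing is at rest within 25 mm of where it stood (all of step 2 and distance of each of cap, tin, spare, coil, mug, meter, driver, spanner from where it was at the start of the episode below 0.025 m and linear speed of each of cap, tin, spare, coil, mug, meter, driver, spanner below 0.03 m/s); the robot touches nothing.
It fails at once if the bolt is pushed forward while the guard is still open (value of joint guard above 0.12 rad and value of joint bolt above 0.02 m).
It fails at once if a loose thing is lifted, carried, or shoved more than 25 mm (distance of any of cap, tin, spare, coil, mug, meter, driver, spanner from where it was at the start of the episode above 0.025 m).
It also fails if it takes over 45 s, if anything falls off the work surface, if the arm or the gripper's body presses on something with over 40 N, if the wrist force passes 120 N, or if a joint passes its speed limit or range.

## Working session

There is one attempt and no reset: what is moved stays moved. The work goes in short steps, Python scripts to look and compute and a shell command to move; the robot and the scene stay as the last step left them, time stands still between calls to the robot, and variables do not carry over. Pictures are saved under pics/ and viewed, about 8 in all and at most 12, crops included, and the job is handed in when it is done.

```bash
mkdir -p pics; ls; cat > h.py <<'E'
import numpy as np, cv2
from cell import manip
def snap(n,f):
    c=manip.get_image(n); cv2.imwrite(f,c["img"]); np.savez(f[:-4]+".npz",**{k:v for k,v in c.items()}); return c
def ray(c,u,v):
    K=np.array(c["intrinsics"]);R=np.array(c["R"]);t=np.array(c["t"])
    d=R.T@np.linalg.solve(K,[u,v,1.]); return -R.T@t,d
def onz(c,u,v,z):
    o,d=ray(c,u,v); return o+d*(z-o[2])/d[2]
def proj(c,X):
    p=np.array(c["intrinsics"])@(np.array(c["R"])@np.array(X)+np.array(c["t"])); return p[:2]/p[2]
def tri(rays):
    A=0;b=0
    for o,d in rays:
        d=d/np.linalg.norm(d);P=np.eye(3)-np.outer(d,d);A=A+P;b=b+P@o
    return np.linalg.solve(A,b)
E
python3 - <<'E'
from h import *
np.set_printoptions(precision=3,suppress=True)
for n in("top","side"):
    c=snap(n,f"pics/{n}0.png"); print(n,c["intrinsics"],c["R"],c["t"])
o=manip.get_obs();print(o["time"],o["position"],o["eef_rot"],o["grip_width"])
E
```

```text
pics
top [[518.998   0.    267.843]
 [  0.    518.998 205.303]
 [  0.      0.      1.   ]] [[-0.067 -0.998  0.002]
 [-0.978  0.066 -0.199]
 [ 0.199 -0.015 -0.98 ]] [0.054 0.607 1.218]
side [[457.384   0.    283.5  ]
 [  0.    457.384 217.348]
 [  0.      0.      1.   ]] [[-0.996  0.088  0.014]
 [ 0.051  0.696 -0.716]
 [-0.072 -0.712 -0.698]] [0.623 0.038 1.321]
0.1 [ 0.246 -0.628  0.231] [ 0.826 -0.563 -0.001 -0.   ] 0.08522147552455289
```

View pics/top0.png

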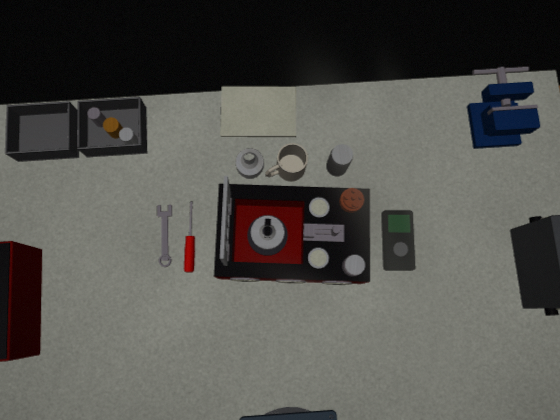

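View pics/side0.png

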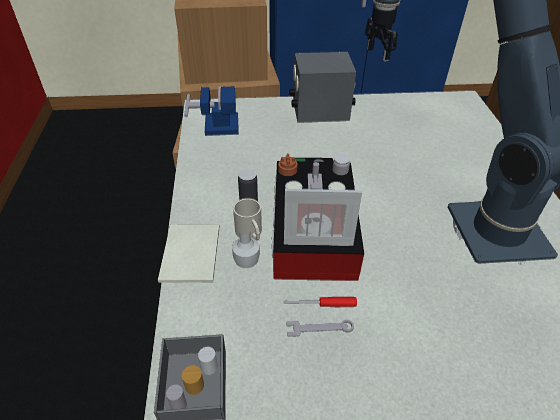

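The top view shows the tester at about (293,233): guard upright at the left (column ~225), bolt at (325,232), cap (352,200), tin (353,265), and two pale caps on the deck at (318,207) and (318,258). The side view shows the guard nearly upright at (320,218). I'll enlarge both next.

```bash
python3 - <<'E'
from h import *
a=cv2.imread("pics/top0.png")[170:295,200:385]; b=cv2.imread("pics/side0.png")[145:285,255:385]
a=cv2.convertScaleAbs(cv2.resize(a,None,fx=4,fy=4,interpolation=cv2.INTER_CUBIC),alpha=1.6,beta=15);cv2.imwrite("pics/a1.png",a)
b=cv2.convertScaleAbs(cv2.resize(b,None,fx=4,fy=4,interpolation=cv2.INTER_CUBIC),alpha=1.1);cv2.imwrite("pics/b1.png",b)
E
```

```text
(no output)
```

View pics/a1.png

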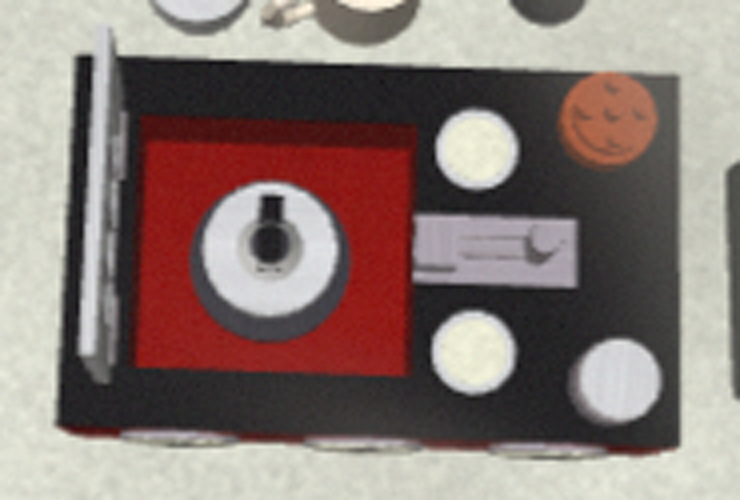

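View pics/b1.png

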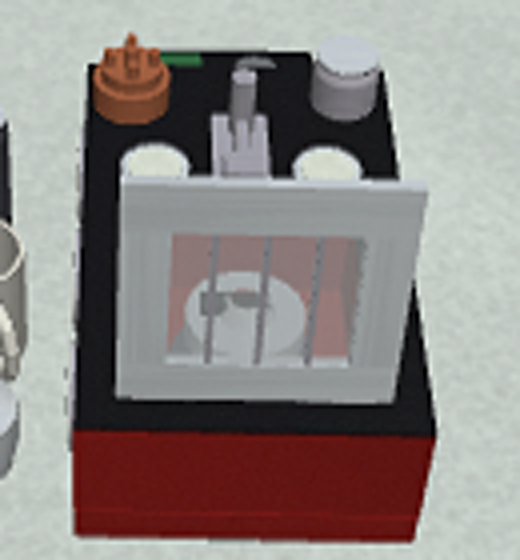

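```bash
cat >> h.py <<'E'
def fit():
    c=np.load("pics/top0.npz"); 
    px=[(77,57),(679,75),(679,447),(58,428)]  # (+x,+y),(+x,-y),(-x,-y),(-x,+y)
    W=np.array([onz(c,200+u/4,170+v/4,.11) for u,v in px]); 
    L=np.array([(.11,.18),(.11,-.18),(-.11,-.18),(-.11,.18)])
    m=W[:,:2].mean(0); z=((W[:,0]-m[0])+1j*(W[:,1]-m[1]))*(L[:,0]-1j*L[:,1]); th=np.angle(z.sum())
    return m,th,W
M,TH,WC=fit()
Rz=np.array([[np.cos(TH),-np.sin(TH),0],[np.sin(TH),np.cos(TH),0],[0,0,1]])
def t2w(p): return Rz@np.array(p)+np.r_[M,0]
def w2t(p): return Rz.T@(np.array(p)-np.r_[M,0])
E
python3 - <<'E'
from h import *
np.set_printoptions(precision=4,suppress=True)
print(M,TH,[np.linalg.norm(WC[i]-WC[i-1]) for i in range(4)])
print([w2t(w) for w in WC])
t=np.load("pics/top0.npz");s=np.load("pics/side0.npz")
T=lambda u,v:(200+u/4,170+v/4); S=lambda u,v:(255+u/4,145+v/4)
for u,v in[(75,430),(435,436),(88,66)]: print("side deck",w2t(onz(s,*S(u,v),.11)))
# knob top
k=tri([ray(t,*T(549,239)),ray(s,*S(244,74))]);print("knob",w2t(k))
print("knob top only z.167",w2t(onz(t,*T(549,239),.167)), w2t(onz(s,*S(244,74),.167)))
for a,b in [((106,28),(122,184)),((92,357),(427,189))]:
  print("guard corner",w2t(tri([ray(t,*T(*a)),ray(s,*S(*b))])))
for u,v in((608,115),(620,378)): print("cap/tin",w2t(onz(t,*T(u,v),.157)))
E
```

```text
[ 0.5319 -0.041 ] -0.09906330958873903 [np.float64(0.219931028369845), np.float64(0.3592420806369037), np.float64(0.219930893056572), np.float64(0.3574770243979882)]
[array([0.1097, 0.1792, 0.11  ]), array([ 0.1102, -0.18  ,  0.11  ]), array([-0.1097, -0.1783,  0.11  ]), array([-0.1102,  0.1791,  0.11  ])]
side deck [0.1129 0.1838 0.11  ]
side deck [-0.1043  0.1835  0.11  ]
side deck [ 0.1128 -0.1755  0.11  ]
knob [ 0.0018 -0.0961  0.1655]
knob top only z.167 [-0.0002 -0.0955  0.167 ] [ 0.0036 -0.0949  0.167 ]
guard corner [0.0866 0.148  0.2752]
guard corner [-0.083   0.1468  0.2745]
cap/tin [ 0.074  -0.1301  0.157 ]
cap/tin [-0.0756 -0.1367  0.157 ]
```

Measurements agree: the deck is 220 x 359 mm, the knob is at tester (0,-96,166), and the guard is about 1.55 rad. Next I shut the fingers, raise, and turn the tool x onto the tester's -y.

```bash
cat >> h.py <<'E'
from scipy.spatial.transform import Rotation
def rep(*targets):
    o=manip.get_obs(); p=np.array(o["position"]); R=Rotation.from_quat(o["eef_rot"]).as_matrix()
    print("t",round(o["time"],2),"tester mm",(w2t(p)*1e3).round(1),"F(tester)",(Rz.T@np.array(o["ft_force"])).round(1),"w",round(o["grip_width"],3))
    x=Rz.T@R[:,0]; print("yaw err to -y: turn units",round((np.arctan2(x[1],x[0])+np.pi/2)/.12,2),"tilt",R[2,2].round(4))
    for q in targets: print("target",q,"shift units",(R.T@(t2w(q)-p)/.04).round(2))
E
python3 -m inch '[-1,0,0,-1,1, -1,0,0,-1,1, -1,0,0,-1,1, -1,0,0,-0.5,0.95]'
python3 -c "
from h import *
rep([0,.21,.36])"
```

```text
time: 0.6
position: [0.2457, -0.6268, 0.3704]
eef_rot: [-0.666, 0.746, 0.005, 0.002]
ft_force: [0.2, -0.1, -0.3]
grip_width: 0.0124
t 0.6 tester mm [-226.8 -611.3  370.4] F(tester) [ 0.3 -0.1 -0.3] w 0.012
yaw err to -y: turn units -0.13 tilt -0.9999
target [0, 0.21, 0.36] shift units [-20.61  -5.36   0.41]
```

```bash
python3 -m inch '[-1,-1,-0.3,0,0, -1,-1,-0.3,0,0, -1,-1,-0.3,0,0, -1,-1,-0.3,0,0, -1,-1,-0.3,0,0, -1,-1,-0.3,0,0, -1,-1,-0.3,0,0, -1,-1,-0.3,0,0, -1,-1,-0.3,0,0, -1,-1,-0.3,0,0]' >/dev/null
python3 -c "
from h import *
rep([0,.21,.36])"
```

```text
t 1.85 tester mm [ -98.5 -203.1  370.7] F(tester) [ 0.4 -0.4  0.1] w -0.0
yaw err to -y: turn units -0.18 tilt -0.9999
target [0, 0.21, 0.36] shift units [-10.37  -2.24   0.34]
```

```bash
python3 -m inch '[-1,-1,-0.23,0,-0.1, -1,-1,-0.23,0,0, -1,-1,-0.23,0,0, -1,-1,-0.23,0,0, -1,-1,-0.23,0,0, -1,-1,-0.23,0,0, -1,-1,-0.23,0,0, -1,-1,-0.23,0,0, -1,-1,-0.23,0,0, -1,-1,-0.2,0,0]' >/dev/null
python3 -c "
from h import *
rep([0,.21,.25])"
```

```text
t 3.1 tester mm [ -3.3 208.9 371.1] F(tester) [ 0.9 -0.6 -0.5] w 0.001
yaw err to -y: turn units -0.09 tilt -0.9999
target [0, 0.21, 0.25] shift units [-0.01 -0.12  3.03]
```

```bash
python3 -m inch '[-1,0,-0.1,1,0, -1,0,0,1,0, -1,0,0,1,0, -1,0,0,0,0]' ; python3 - <<'E'
from h import *
rep([0,.17,.25])
a=snap("side","pics/s2.png")["img"][90:285,240:400]
cv2.imwrite("pics/s2c.png",cv2.resize(a,None,fx=3,fy=3))
E
```

```text
time: 3.6
position: [0.5513, 0.1728, 0.2466]
eef_rot: [-0.67, 0.742, 0.009, -0.002]
ft_force: [-0.9, 0.7, 0.5]
grip_width: 0.0001
t 3.6 tester mm [ -1.8 214.7 246.6] F(tester) [-0.9  0.6  0.5] w 0.0
yaw err to -y: turn units -0.03 tilt -0.9998
target [0, 0.17, 0.25] shift units [ 1.12 -0.05 -0.1 ]
```

View pics/s2c.png

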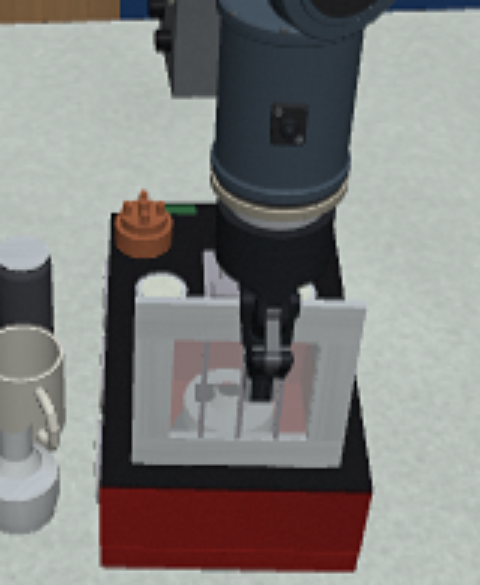

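The shut fingers stand outside the guard's free edge, tip at about crop pixel (262,390). The guard is upright and nothing has been moved. Next I push along the arc.

```bash
python3 -m inch '[-1,0.5,-0.05,-0.35,0, -1,0.5,0,0,0, -1,0.5,0,0.05,0, -1,0.5,0,0.05,0, -1,0.5,0,0.15,0, -1,0.5,0,0.25,0]' ; python3 -c "
from h import *
rep([0,.0875,.2447],[0,.051,.216])"
```

```text
time: 4.4
position: [0.5444, 0.0526, 0.2475]
eef_rot: [-0.671, 0.741, 0.007, 0.006]
ft_force: [0.7, 1.9, 3.4]
grip_width: -0.0001
t 4.4 tester mm [  3.2  94.4 247.5] F(tester) [0.5 2.  3.4] w -0.0
yaw err to -y: turn units -0.01 tilt -0.9998
target [0, 0.0875, 0.2447] shift units [0.17 0.08 0.07]
target [0, 0.051, 0.216] shift units [1.1  0.08 0.77]
```

```bash
python3 -m inch '[-1,0.5,0.05,0.35,0, -1,0.5,0,0.4,0, -1,0.4,0,0.5,0, -1,0.3,0,0.5,0]' ; python3 -c "
from h import *
rep([0,.0248,.178],[0,.014,.1486],[0,.006,.118])"
```

```text
time: 4.9
position: [0.5356, -0.0198, 0.1746]
eef_rot: [-0.67, 0.742, 0.005, 0.008]
ft_force: [1.0, 2.2, 0.4]
grip_width: 0.0
t 4.9 tester mm [  1.5  21.5 174.6] F(tester) [0.8 2.3 0.4] w 0.0
yaw err to -y: turn units -0.03 tilt -0.9998
target [0, 0.0248, 0.178] shift units [-0.08  0.04 -0.08]
target [0, 0.014, 0.1486] shift units [0.2  0.04 0.65]
target [0, 0.006, 0.118] shift units [0.41 0.04 1.41]
```

```bash
python3 -m inch '[-1,0.2,0,0.5,0, -1,0.15,0,0.45,0, -1,0.05,0,0.3,0, -1,0,0,0.1,0, -1,0,0,0.1,0]' ; python3 -c "
from h import *
rep([0,.006,.118])"
```

```text
time: 5.52
position: [0.5323, -0.0394, 0.1174]
eef_rot: [-0.668, 0.744, 0.005, 0.007]
ft_force: [-24.5, 2.1, 82.8]
grip_width: -0.0
t 5.53 tester mm [  0.2   1.6 117.4] F(tester) [-24.6  -0.3  82.8] w -0.0
yaw err to -y: turn units -0.06 tilt -0.9998
target [0, 0.006, 0.118] shift units [-0.11  0.01 -0.01]
```

Pressing force rose to 83 N at z = 117 mm (shut height 118), so the guard is on its stop. I'll lift off and move behind the knob.

```bash
python3 -m inch '[-1,0,0,-0.5,0, -1,0,0,-1,0, -1,0,0,-1,0, -1,1,0,-0.3,0, -1,1,0,0,0, -1,1,0,0,0, -1,0.8,0,0,0, -1,0,0,0,0]' ; python3 - <<'E'
from h import *
rep([0,-.14,.22],[0,-.14,.135])
t=snap("top","pics/t3.png")["img"][170:295,200:385]; s=snap("side","pics/s3.png")["img"][120:285,230:400]
cv2.imwrite("pics/t3c.png",np.hstack([cv2.resize(cv2.convertScaleAbs(t,alpha=1.6,beta=15),(440,297)),cv2.resize(s,(306,297))]))
E
```

```text
time: 6.52
position: [0.5155, -0.1972, 0.2346]
eef_rot: [-0.67, 0.742, 0.002, 0.008]
ft_force: [0.5, -0.1, 0.4]
grip_width: -0.0004
t 6.53 tester mm [  -0.9 -157.1  234.6] F(tester) [ 0.5 -0.   0.4] w -0.0
yaw err to -y: turn units -0.03 tilt -0.9999
target [0, -0.14, 0.22] shift units [-0.42 -0.02  0.37]
target [0, -0.14, 0.135] shift units [-0.39  0.    2.5 ]
```

View pics/t3c.png

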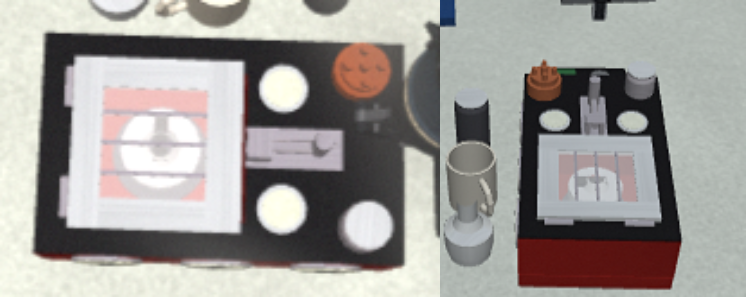

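The guard lies flat and shut. The knob is still back at composite pixel (324,143), and cap, tin and mug stand unmoved. I'll lower behind the knob, at y = -142.

```bash
python3 -m inch '[-1,-0.35,0,0.5,0, -1,0,0,0.8,0, -1,0,0,0.8,0, -1,0,0,0.3,0, -1,0,0,0,0]' ; python3 -c "
from h import *
rep([0,-.12,.135],[0,-.0845,.135])
print(proj(np.load('pics/s3.npz'),[.5155,-.1972,.2346]),proj(np.load('pics/t3.npz'),[.5155,-.1972,.2346]))"
```

```text
time: 7.25
position: [0.5212, -0.171, 0.1384]
eef_rot: [-0.675, 0.738, 0.002, 0.011]
ft_force: [0.1, 0.1, 0.2]
grip_width: 0.0001
t 7.25 tester mm [   2.2 -130.4  138.4] F(tester) [0.1 0.1 0.2] w 0.0
yaw err to -y: turn units 0.08 tilt -0.9997
target [0, -0.12, 0.135] shift units [-0.26  0.05  0.09]
target [0, -0.0845, 0.135] shift units [-1.15  0.05  0.11]
[318.27378296 130.10159982] [370.76435429 226.0724037 ]
```

```bash
python3 -m inch '[-1,-0.3,0.05,0.05,0, -1,-0.3,0,0,0, -1,-0.3,0,0,0, -1,-0.2,0,0,0]' ; python3 -c "
from h import *
rep([0,-.0835,.138])"
```

```text
time: 7.75
position: [0.5242, -0.1253, 0.1396]
eef_rot: [-0.674, 0.738, -0.0, 0.012]
ft_force: [0.8, -2.4, -2.1]
grip_width: -0.0001
t 7.75 tester mm [  0.6 -84.7 139.6] F(tester) [ 1.  -2.3 -2.1] w -0.0
yaw err to -y: turn units 0.07 tilt -0.9997
target [0, -0.0835, 0.138] shift units [-0.03  0.02  0.04]
```

```bash
python3 -m inch '[-1,-0.15,0,0,0, -1,-0.15,0,0,0]' ; python3 -c "
from h import *
rep()"
```

```text
time: 8.0
position: [0.5245, -0.1212, 0.14]
eef_rot: [-0.672, 0.74, -0.004, 0.008]
ft_force: [-0.9, -31.7, -5.6]
grip_width: 0.0004
t 8.0 tester mm [  0.6 -80.6 140. ] F(tester) [  2.2 -31.7  -5.6] w 0.0
yaw err to -y: turn units 0.02 tilt -0.9998
```

```bash
python3 -m inch '[-1,-0.12,0,0,0, -1,-0.1,0,0,0]' ; python3 -c "
from h import *
rep()"; python3 -m inch '[-1,0.5,0,0,0, -1,0.5,0,0,0, -1,0,0,-1,0, -1,0,0,-1,0, -1,0,0,-1,0, -1,0.5,0,-1,0, -1,1,0,-0.5,0, -1,1,0,0,0, -1,0,0,0,0, -1,0,0,0,0]'; python3 - <<'E'
from h import *
rep()
t=snap("top","pics/t4.png")["img"][130:295,150:420]; s=snap("side","pics/s4.png")["img"][145:285,255:385]
cv2.imwrite("pics/t4c.png",np.hstack([cv2.resize(cv2.convertScaleAbs(t,alpha=1.6,beta=15),(491,300)),cv2.resize(s,(279,300))]))
cv2.imwrite("pics/s4c.png",cv2.resize(s,None,fx=4,fy=4,interpolation=cv2.INTER_CUBIC))
a=cv2.imread("pics/top0.png").astype(int);b=cv2.imread("pics/t4.png").astype(int)
E
```

```text
time: 8.25
position: [0.5243, -0.1219, 0.1401]
eef_rot: [-0.669, 0.743, -0.007, 0.004]
ft_force: [0.5, -14.3, -3.1]
grip_width: -0.0002
t 8.25 tester mm [  0.5 -81.3 140.1] F(tester) [  1.9 -14.2  -3.1] w -0.0
yaw err to -y: turn units -0.05 tilt -0.9998
time: 9.5
position: [0.5099, -0.2559, 0.3291]
eef_rot: [-0.672, 0.741, -0.008, 0.009]
ft_force: [-0.1, -0.0, 0.8]
grip_width: -0.0
t 9.5 tester mm [  -0.6 -216.   329.1] F(tester) [-0.1 -0.   0.8] w -0.0
yaw err to -y: turn units 0.01 tilt -0.9997
```

View pics/t4c.png

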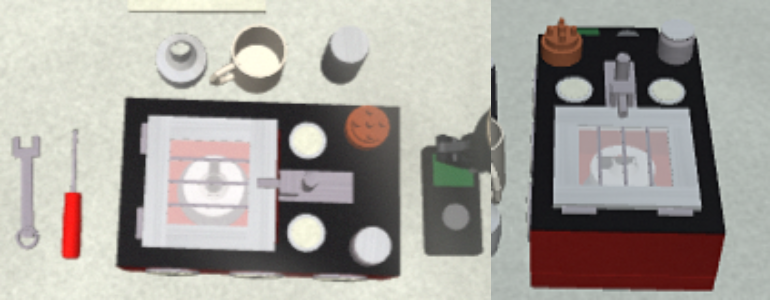

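View pics/s4c.png

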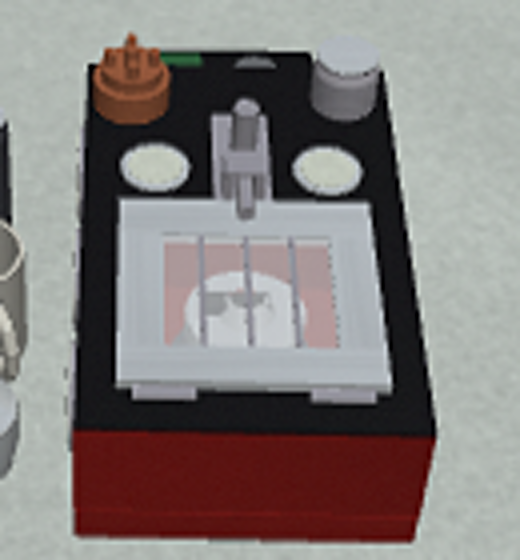

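The bar lies over the guard's free edge, the knob top is at side crop (246,104), and all loose things look unmoved. I'll check the knob's position in numbers and hand in.

```bash
python3 - <<'E'
from h import *
s=np.load("pics/s4.npz");t=np.load("pics/t4.npz")
print("knob side",w2t(onz(s,255+246/4,145+104/4,.167)).round(4),"before",w2t(onz(s,255+244/4,145+74/4,.167)).round(4),"top",w2t(onz(t,321,230.6,.167)).round(4))
a=w2t(onz(s,255+120/4,145+202/4,.118)),w2t(onz(s,255+370/4,145+206/4,.118));print("edge corners",a)
E
```

```text
knob side [ 0.0035 -0.0618  0.167 ] before [ 0.0036 -0.0949  0.167 ] top [-0.0033 -0.0592  0.167 ]
edge corners (array([ 0.08766543, -0.01487925,  0.118     ]), array([-0.0818292 , -0.01534877,  0.118     ]))
```

```bash
python3 -c "
from h import *
rep(); print(manip.finish_job())"
```

```text
t 9.6 tester mm [  -0.8 -216.1  329. ] F(tester) [0.4 0.  0.4] w 0.0
yaw err to -y: turn units 0.02 tilt -0.9997
the job is handed in; nothing more can be done
None
```

I pushed the guard shut with closed fingertips, then pushed the bolt home over it, and handed the job in at 9.6 s with the arm clear and no contact force on the tool. The job gives no verdict, so these are my own checks.

- **Guard:** it went onto its stop. The fingertip was at z = 117 mm, where the shut outer face is at 118 mm, with 83 N at the wrist. The last picture shows it flat.
- **Bolt:** it stopped against about 32 N. The knob then measured y = -59 to -62 mm, against -60 mm for fully home, so travel is about 33 to 36 mm. The bar lies over the guard's free edge.
- **Loose things:** all eight look unmoved in the last pictures. I judged this by eye and did not measure it.
- **Disagreements:** the two views differ by 2 to 3 mm on the knob along the bolt and about 7 mm across it. The side view also reads the deck about 4 mm towards +y, which accounts for the guard edge reading -15 mm where -20 mm is expected.

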